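# Clear a tipped jar from the date coder's infeed and restart the coder

## Task

A spice jar has tipped against the front guide rail of the date coder's infeed conveyor and stopped the line: stand it upright again on the belt between the rails, short of the print tunnel, and let it go, leaving the other jars where they stand. Then restart the coder at its sloping console by pressing these keys fully down one at a time, each let up again before the next: the leftmost of the three square keys (clear the alarm), the rightmost square key (flush the nozzle), the long bar key (jet on), and last the round key in the collar (start). Do not press the middle square key or the mushroom stop button, press nothing before the jar stands, and leave the other things on the bench alone.

Things in the scene. Friction and masses are not known exactly. Their poses are not given: they have to be found in the camera images.
- conveyor: belt conveyor; origin on the bench under its middle, z up, y along the belt to the print tunnel, -x its front. Belt top 60 mm up, 94 x 430 mm. An 8 mm round guide rail each side, 64 mm clear between them (inner faces x = +-32 mm), centre 34 mm above the belt; clamp knobs out to x = +-74 mm. Grey tunnel, 255 mm high, over y = 124 to 220 mm; photo-eyes at y = 112 mm.
- tipped_jar: the tipped spice jar, 41 mm across, 105 mm tall (cap the top 21 mm), 0.1 to 0.2 kg; origin at the centre of its underside, z along its axis to the cap. It leans about 35 degrees, foot on the belt, side on the front rail, cap to the conveyor's front (-x). It is in any of three places in the row, 75 to 95 mm from the next jar.
- jar_a: an equal jar standing on the belt; origin at the centre of its underside
- jar_b: a second equal jar standing on the belt; origin at the centre of its underside
- jar_c: a third equal jar, standing inside the print tunnel; origin at the centre of its underside
- console: grey console; origin on the bench under its middle, -x its front, y to the operator's left. Key face 152 mm up the slope x 236 mm wide, rising away from the operator at 28 degrees, its centre at x = 12 mm, 85 mm up. A steel drip hood stands 49 mm square out of its upper edge with a lip over the face, 30 mm from the upper row's key centres: there the tool must come in square to the face.
- key_left (a joint): 0 = up, 0.006 m = fully down; goes straight into the sloping face against a spring (2 N to start, 5 N at the bottom), springs back up; pressed beyond 0.0045. the leftmost of the three 24 mm square keys in the face's upper row, 12 mm proud, 52 mm between centres
- key_left_top (a point): centre of the top of the leftmost of the three 24 mm square keys in the face's upper row, 12 mm proud, 52 mm between centres; z straight out of the sloping face, x up the slope, y to the operator's left
- key_right (a joint): 0 = up, 0.006 m = fully down; goes straight into the sloping face against a spring (2 N to start, 5 N at the bottom), springs back up; pressed beyond 0.0045. the rightmost of the three 24 mm square keys, 12 mm proud (right of it is only a small dark display)
- key_right_top (a point): centre of the top of the rightmost of the three 24 mm square keys, 12 mm proud; z straight out of the sloping face, x up the slope, y to the operator's left
- key_bar (a joint): 0 = up, 0.006 m = fully down; goes straight into the sloping face against a spring (2 N to start, 5 N at the bottom), springs back up; pressed beyond 0.0045. the long bar key, 60 x 22 mm, 12 mm proud, lower left of the face
- key_bar_top (a point): centre of the top of the long bar key, 60 x 22 mm, 12 mm proud, lower left of the face; z straight out of the sloping face, x up the slope, y to the operator's left
- key_round (a joint): 0 = up, 0.006 m = fully down; goes straight into the sloping face against a spring (2 N to start, 5 N at the bottom), springs back up; pressed beyond 0.0045. the round key, 30 mm across, 14 mm proud, in a steel collar 45 mm across and 5 mm high, middle of the lower row
- key_round_top (a point): centre of the top of the round key, 30 mm across, 14 mm proud, in a steel collar 45 mm across and 5 mm high, middle of the lower row; z straight out of the sloping face, x up the slope, y to the operator's left
- key_middle (a joint): 0 = up, 0.006 m = fully down; goes straight into the sloping face against a spring (2 N to start, 5 N at the bottom), springs back up; pressed beyond 0.0045. the middle square key, not to be pressed
- key_middle_top (a point): centre of the top of the middle square key, not to be pressed; z straight out of the sloping face, x up the slope, y to the operator's left
- key_stop (a joint): 0 = up, 0.006 m = fully down; goes straight into the sloping face against a spring (2 N to start, 5 N at the bottom), springs back up; pressed beyond 0.0045. the mushroom stop button, 40 mm across, 26 mm proud, lower right, not to be pressed
- key_stop_top (a point): centre of the top of the mushroom stop button, 40 mm across, 26 mm proud, lower right, not to be pressed; z straight out of the sloping face, x up the slope, y to the operator's left
- tape_roll: roll of tape lying flat, 96 mm across, 48 mm high, in front of the conveyor; origin at the centre of its underside; leave alone
- cup_1: clear tumbler, 56 mm across, 50 mm high, in front of the conveyor; origin at the centre of its underside; leave alone
- cup_2: clear tumbler, 56 mm across, 50 mm high, behind the conveyor; origin at the centre of its underside; leave alone
- marker_pen: marker, 135 mm long, 17 mm thick, lying in front of the console; origin at the centre of its underside; leave alone
- glass_jar: glass jar, 59 mm across, 83 mm high, behind the console; origin at the centre of its underside; leave alone

How it is judged (in metres and radians):
On the way, in this order (a step that is already met when the one before it is completed fails the run):
1. the tipped jar stands upright on the belt between the guide rails, let go (angle between tipped_jar's own z axis and vertical below 0.1 rad and z of tipped_jar in the frame of conveyor between 0.055 and 0.065 m and x of tipped_jar in the frame of conveyor between -0.02 and 0.02 m and y of tipped_jar in the frame of conveyor between -0.21 and 0.1 m and linear speed of tipped_jar below 0.02 m/s and contact force between tipped_jar and the fingers below 0.05 N), for 0.2 s.
2. the left square key (clear alarm) is pressed down, the jar still standing (value of joint key_left above 0.0045 m and angle between tipped_jar's own z axis and vertical below 0.1 rad), for 0.02 s.
3. the right square key (flush nozzle) is pressed down, the jar still standing (value of joint key_right above 0.0045 m and angle between tipped_jar's own z axis and vertical below 0.1 rad), for 0.02 s.
4. the long bar key (jet on) is pressed down, the jar still standing (value of joint key_bar above 0.0045 m and angle between tipped_jar's own z axis and vertical below 0.1 rad), for 0.02 s.
5. the round collared key (start) is pressed down, the jar still standing (value of joint key_round above 0.0045 m and angle between tipped_jar's own z axis and vertical below 0.1 rad), for 0.02 s.
At the end, for the whole second after the job is handed in: The jar stands upright (0.1 rad) at rest on the belt, let go, within 20 mm of the middle between the rails, before the tunnel (conveyor y -0.21 to 0.10); all six keys up (1.2 mm); the other jars upright within 15 mm and the other things within 25 mm of their starts (all of step 1 and value of joint each of key_left, key_right, key_bar, key_round, key_middle, key_stop below 0.0012 m and distance of each of jar_a, jar_b, jar_c from where it was at the start of the episode below 0.015 m and angle between each of jar_a, jar_b, jar_c's own z axis and vertical below 0.1 rad and distance of each of tape_roll, cup_1, cup_2, marker_pen, glass_jar from where it was at the start of the episode below 0.025 m); the robot touches nothing.
It fails at once if a key is pressed while the tipped jar is not yet upright (angle between tipped_jar's own z axis and vertical above 0.2 rad and value of joint any of key_left, key_right, key_bar, key_round above 0.003 m).
It fails at once if two keys are down at the same time (value of joint each of key_left, key_right above 0.0025 m or value of joint each of key_left, key_bar above 0.0025 m or value of joint each of key_left, key_round above 0.0025 m or value of joint each of key_right, key_bar above 0.0025 m or value of joint each of key_right, key_round above 0.0025 m or value of joint each of key_bar, key_round above 0.0025 m).
It fails at once if the middle square key or the mushroom stop button is pressed (value of joint any of key_middle, key_stop above 0.003 m).
It fails at once if a standing jar is shifted more than 15 mm or tipped over (distance of any of jar_a, jar_b, jar_c from where it was at the start of the episode above 0.015 m or angle between any of jar_a, jar_b, jar_c's own z axis and vertical above 0.25 rad).
It fails at once if another thing on the bench is shifted more than 25 mm (distance of any of tape_roll, cup_1, cup_2, marker_pen, glass_jar from where it was at the start of the episode above 0.025 m).
It also fails if it takes over 54 s, if anything falls off the work surface, if the arm or the gripper's body presses on something with over 40 N, if the wrist force passes 120 N, or if a joint passes its speed limit or range.

## Robot

A 6-joint arm with a two-finger parallel gripper is mounted at the origin on a cart in front of the work surface, level with it; the furniture and walls round the work are solid. World frame = base frame: x ahead of the robot, y to its left, z up, the work surface at z = 0. Lengths are in mm, angles in rad, forces in N, time in s.
With the tool pointing down it reaches from about 350 to 975 mm from the base axis. Payload 7.1 kg.
Tool frame: the origin (TCP) lies on the centre line of the jaws, within the pads' length; the fingertips stand 17 mm ahead of it and the grasp point (between the pads) lies 2 mm behind it (tip_extent is the distance from the TCP to the fingertips, in mm); z points along the fingers, y is the line along which they close (so a half turn about z gives the same grasp; the last joint's range is limited). The gripper opens to 88 mm and grips with 3 to 60 N. Pads are 20 mm wide; open, the fingers measure 115 mm over their backs; the gripper's body (75 mm by 178 mm) begins 61 mm behind the grasp point.
Start: joints at [-1.163, 0.423, 1.63, -0, 1.089, -0.019], TCP at [258.74, -568.91, 239.675] pointing down, gripper open.
Joint ranges: [-3, 3], [-0.9, 2.11], [0.09, 2.58], [-1.31, 4.45], [0.11, 2.69], [-2.54, 2.54]. Speed limits (rad/s): [2.39, 2.39, 3.01, 3.14, 3.14, 3.14].

## Interface

Orientations are given as a rotation vector (axis times angle).
In Python, from workcell import get_obs, get_image, camera_model, close_job, look_for, outline_of, pinpoint, tip_extent gives the robot as it stands.
- The arm moves only by the shell command python3 -m jog 'ROWS'. ROWS is text: rows parted by semicolons, each of 7 numbers parted by spaces: the shift along the tool's x, y, z as a fraction of full scale, then the turn, a rotation vector about the tool's x, y, z as a fraction of full scale, then the closure, from -1 (fully open) to 1 (shut). A call has 1 to 8 rows; each row is the pose to reach, as a shift and turn from the pose commanded when the call began, along the tool's axes at that moment; what a row does not reach only later rows make up. Full scale, the value 1, is 0.2 m for a shift and 30 degrees for a turn. A row lasts 1/10 s, in which the tool goes at most 50 mm and 8.59 degrees, less where a joint would pass 70% of its speed; a pose out of reach is approached as far as the arm can. A call with a number of a shift or a turn outside -1 to 1 is refused whole. A call with a gripper value outside its range is refused whole. The fingers move at their own pace and stop on an object; the grip force is fixed at half the most. Time passes only in rows, so rows that repeat a pose let the fingers close. It gives the time, the measured TCP pose, the force, the opening and the grip force at its end, in the units of the state.
- get_obs(): the state, without advancing time (a new reading comes with each control period).
- get_image(name): name is "side" or "top" or "wrist"; returns the picture (400x640x3 uint8, red, green, blue); there is no depth.
- camera_model(name): a dict with "fx", "fy", "cx", "cy" (pixels), "dist_coeffs" ([k1, k2, p1, p2, k3] as OpenCV has them; the pictures are not rectified), "origin" and "orientation" of the camera in the world; the wrist camera has in their place "tool_from_camera" (4x4, takes a point from camera to tool coordinates, whose origin is the TCP and whose axes are the flange's). Camera axes: x right, y down, z forward; pixel columns grow to the right and rows downward; lengths in mm; the calibration is good to about 2 mm. A picture is of the moment at which its call begins: read the wrist's pose just before it. camera_model takes no time and is no camera call.
- close_job(): hands the job in; it is judged then, once.
Trained networks look in the newest picture that a camera, given by its name, has taken for a name from the list of things; names that differ only in an ending like _2 or _b are one class to them, and where a whole thing is asked for, a point or a joint stands for the part that bears it (a point fixed in the world has none). Each returns a list of dicts, best first, with "confidence" (0 to 1); they miss things now and then, are a little off and sometimes report something else, mostly with a low value. They report only what shows in the picture. A call takes as long as a camera call.
- look_for(target, camera): "xyz" ([x, y, z] in mm, in the coordinates of the camera as it stood for that picture, good to about 4 mm: the middle of the surface that is visible of it).
- outline_of(target, camera): "mask" (400x640 bool, what is visible of it).
- pinpoint(target, camera): "xyz" ([x, y, z] in mm, in the coordinates of the camera as it stood for that picture, good to about 4 mm: a listed point, or the origin of a listed thing).
The state is a dict: "t": time; "qpos": joint angles; "qvel": joint speeds; "joint_torque": joint torques, N m; "ee_pos": TCP position; "orientation": TCP orientation; "ft_force": force on the tool from outside, world axes, zero at the start; "moment": the same for the moment, N m; "width": finger opening in mm; "grasp_force": force on a finger pad.
Only numpy, scipy, OpenCV 4.12 (cv2) and the standard library are available. Lean on these libraries where they do the work, as an engineer would, in place of code of your own. Each camera call takes 0.05 s, during which the arm holds its last target. There are 200 camera calls.

## Working session

There is one attempt and no reset: what is moved stays moved. The work goes in short steps, Python scripts to look and compute and a shell command to move; the robot and the scene stay as the last step left them, time stands still between calls to the robot, and variables do not carry over. Pictures are saved under pics/ and viewed, at most 11 in all, crops included, and the job is handed in when it is done.

```bash
mkdir -p pics; ls
cat > h.py <<'E'
import numpy as np, cv2
from scipy.spatial.transform import Rotation as R
from workcell import *
def campose(n, obs=None):
    m=camera_model(n)
    if n=="wrist":
        o=obs or get_obs(); T=np.array(m["tool_from_camera"]); Rt=R.from_rotvec(o["orientation"]).as_matrix()
        return Rt@T[:3,:3], Rt@T[:3,3]+np.array(o["ee_pos"])
    q=np.array(m["orientation"],float)
    return (q if q.shape==(3,3) else R.from_rotvec(q).as_matrix()), np.array(m["origin"],float)
def snap(n, fn=None):
    p=campose(n); im=get_image(n)
    if fn: cv2.imwrite("pics/"+fn,im[:,:,::-1])
    return im,p
def find(f,t,n,p,k=3):
    return [(round(d["confidence"],2),np.round(p[0]@np.array(d["xyz"])+p[1],1)) for d in f(t,n)[:k]]
E
python3 - <<'E'
from h import *
import json
for n in("side","top","wrist"): print(n,camera_model(n))
o=get_obs(); print(o, tip_extent)
for n in("side","top"):
    im,p=snap(n,n+"0.png")
    for t in "conveyor console tipped_jar jar_a jar_c tape_roll cup_1 marker_pen glass_jar key_left_top key_right_top key_bar_top key_round_top key_middle_top key_stop_top".split():
        print(n,t,[(c,x.tolist()) for c,x in find(pinpoint,t,n,p,4)])
E
```

```text
pics
side {'fx': 508.91515734733537, 'fy': 508.91515734733537, 'cx': 316.29381325468864, 'cy': 202.140558491511, 'dist_coeffs': array([-0.15728594,  0.        ,  0.        ,  0.        ,  0.        ]), 'origin': array([-425.97307781,  989.69657855,  770.53833631]), 'orientation': array([-0.93633306,  2.15561932, -1.35386652])}
top {'fx': 361.5138585518362, 'fy': 361.5138585518362, 'cx': 321.15836163694235, 'cy': 195.3101079794213, 'dist_coeffs': array([0.01662697, 0.        , 0.        , 0.        , 0.        ]), 'origin': array([ 459.04693053,   29.49305319, 1157.14302004]), 'orientation': array([-2.16364124,  2.14973707, -0.1315631 ])}
wrist {'fx': 345.6219247946053, 'fy': 345.6219247946053, 'cx': 324.57983270306556, 'cy': 199.8374939586448, 'dist_coeffs': array([-0.03079056,  0.        ,  0.        ,  0.        ,  0.        ]), 'tool_from_camera': array([[ 1.42188084e-04, -9.54485070e-01, -2.98258665e-01,
         8.34534398e+01],
       [ 9.99999845e-01, -2.46537444e-05,  5.55624070e-04,
        -2.45224460e-01],
       [-5.37688073e-04, -2.98258698e-01,  9.54484919e-01,
        
[... 1962 characters left out ...]
]
top jar_c [(0.61, [574.3, 261.1, 58.7]), (0.59, [575.8, 94.2, 61.8]), (0.42, [582.4, 404.3, 62.5])]
top tape_roll [(0.62, [451.6, 130.8, -1.2])]
top cup_1 [(0.84, [673.1, 281.4, -2.0]), (0.78, [458.6, 285.5, 0.9]), (0.26, [587.6, -122.5, 109.8])]
top marker_pen [(0.58, [433.2, -214.7, -0.5])]
top glass_jar [(0.67, [678.0, -251.8, 0.8])]
top key_left_top [(0.59, [588.2, -121.4, 109.8]), (0.55, [463.5, 286.6, -2.1])]
top key_right_top [(0.53, [587.8, -225.3, 109.3])]
top key_bar_top [(0.38, [459.1, 286.8, -2.7])]
top key_round_top [(0.67, [524.6, -206.8, 80.7])]
top key_middle_top [(0.61, [582.7, -167.7, 111.4]), (0.42, [679.6, -259.7, -2.9])]
top key_stop_top [(0.58, [525.8, -279.8, 86.0])]
```

View pics/side0.png

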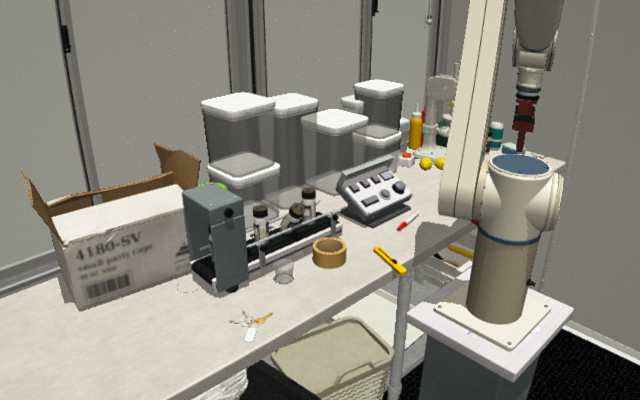

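View pics/top0.png

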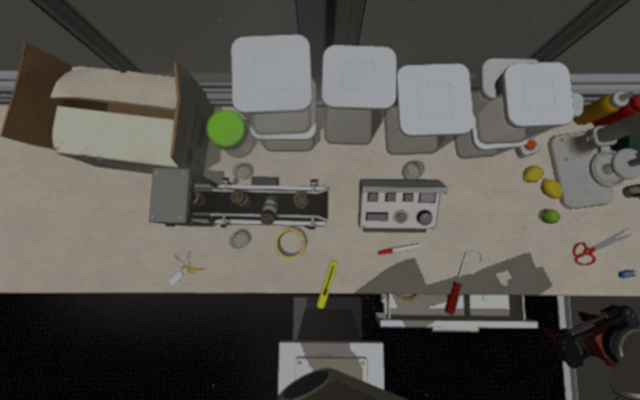

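```bash
cat >> h.py <<'E'
def tilt(deg,yaw=0): # tool x ahead (yaw about z), tool z tilted by deg toward +x from straight down
    return R.from_euler('z',yaw,degrees=True)*R.from_euler('y',-deg,degrees=True)*R.from_rotvec([np.pi,0,0])
def plan(pos,rot,label="",start=None):
    if start is None:
        o=get_obs(); start=(np.array(o["ee_pos"]),R.from_rotvec(o["orientation"]))
    p0,r0=start; s=r0.inv().apply(np.array(pos,float)-p0)/200; t=(r0.inv()*rot).as_rotvec()*180/np.pi/30
    print(label,"row",np.round(s,3).tolist(),np.round(t,3).tolist(),"rows>=",round(max(np.linalg.norm(s)*4,np.linalg.norm(t)*30/8.59),1))
E
python3 -c "
from h import *
plan([400,-380,300],tilt(0,10),'a');plan([400,-380,300],tilt(0),'b')"
```

```text
a row [1.034, -0.567, -0.302] [0.0, 0.0, 0.482] rows>= 4.9
b row [1.034, -0.567, -0.302] [0.0, 0.0, 0.815] rows>= 4.9
```

```bash
python3 -m jog '0.25 -0.14 -0.1 0 0 0.2 -1;0.5 -0.28 -0.2 0 0 0.4 -1;0.75 -0.42 -0.3 0 0 0.6 -1;1 -0.567 -0.3 0 0 0.815 -1;1 -0.567 -0.3 0 0 0.815 -1;1 -0.567 -0.3 0 0 0.815 -1;1 -0.567 -0.3 0 0 0.815 -1'; python3 -c "
from h import *
plan([530,-185,320],tilt(0),'b')"
```

```text
t: 2.3
ee_pos: [394.3, -382.5, 300.0]
orientation: [3.141, 0.004, 0.0]
ft_force: [-1.2, -1.1, -0.5]
width: 87.8
grasp_force: 0.0
b row [0.681, -0.986, -0.101] [0.001, -0.0, 0.005] rows>= 4.8
```

```bash
python3 -m jog '0.17 -0.24 -0.1 0 0 0 -1;0.34 -0.48 -0.1 0 0 0 -1;0.51 -0.72 -0.1 0 0 0 -1;0.68 -0.98 -0.1 0 0 0 -1;0.68 -0.98 -0.1 0 0 0 -1;0.68 -0.98 -0.1 0 0 0 -1;0.68 -0.98 -0.1 0 0 0 -1'
python3 - <<'E'
from h import *
im,p=snap("wrist","w1.png"); print(p[1])
for t in "console key_left_top key_middle_top key_right_top key_bar_top key_round_top key_stop_top".split():
    print(t,[(c,x.tolist()) for c,x in find(pinpoint,t,"wrist",p,3)])
plan([530,0,320],tilt(0),'b')
E
```

```text
t: 3.0
ee_pos: [529.7, -187.6, 319.2]
orientation: [3.141, 0.001, -0.002]
ft_force: [0.3, -0.1, -0.8]
width: 87.8
grasp_force: 0.0
[ 613.12298921 -186.85263496  464.10982797]
console [(0.96, [552.1, -198.6, 0.7])]
key_left_top [(0.75, [584.1, -119.3, 108.3])]
key_middle_top [(0.85, [587.6, -167.1, 108.6])]
key_right_top [(0.91, [586.8, -223.2, 111.0])]
key_bar_top [(0.67, [531.2, -132.5, 80.9])]
key_round_top [(0.96, [524.7, -205.4, 82.8])]
key_stop_top [(0.95, [524.3, -269.8, 92.1])]
b row [0.002, -0.939, -0.001] [0.0, -0.0, -0.002] rows>= 3.8
```

View pics/w1.png

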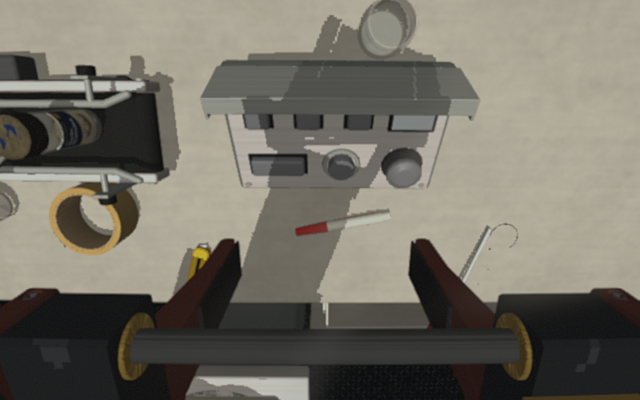

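```bash
python3 -m jog '0 -0.24 -0.05 0 0 0 -1;0 -0.48 -0.05 0 0 0 -1;0 -0.72 -0.05 0 0 0 -1;0 -0.95 -0.05 0 0 0 -1;0 -0.95 -0.05 0 0 0 -1;0 -0.95 -0.05 0 0 0 -1'; python3 -m jog '0 -0.2 0 0 0 0 -1;0 -0.4 0 0 0 0 -1;0 -0.6 0 0 0 0 -1;0 -0.75 0 0 0 0 -1;0 -0.75 0 0 0 0 -1;0 -0.75 0 0 0 0 -1'
python3 - <<'E'
from h import *
im,p=snap("wrist","w2.png"); print(p[1])
for t in "conveyor tipped_jar jar_a tape_roll cup_1".split():
    print(t,[(c,x.tolist()) for c,x in find(pinpoint,t,"wrist",p,3)])
print([(c,x.tolist()) for c,x in find(look_for,"tipped_jar","wrist",p,3)])
for n in("wrist",):
    m=outline_of("tipped_jar",n)[0]["mask"]; ys,xs=np.nonzero(m); print(m.sum(),xs.min(),xs.max(),ys.min(),ys.max())
    np.save("m_"+n,m)
E
```

```text
t: 4.0
ee_pos: [529.8, 3.7, 329.8]
orientation: [3.141, 0.004, 0.0]
ft_force: [0.4, -0.6, 0.9]
width: 87.7
grasp_force: 0.0
t: 4.6
ee_pos: [530.1, 152.0, 329.5]
orientation: [3.141, -0.0, -0.0]
ft_force: [0.7, -1.0, 0.8]
width: 87.6
grasp_force: 0.0
[613.40680587 152.65780843 474.53058324]
conveyor [(0.58, [568.7, 244.1, 0.6])]
tipped_jar [(0.73, [580.7, 185.4, 70.8])]
jar_a [(0.95, [580.8, 264.6, 62.0]), (0.92, [577.4, 91.7, 63.4]), (0.82, [579.9, 405.9, 60.9])]
tape_roll [(0.43, [578.0, 405.7, 62.3])]
cup_1 [(0.58, [460.8, 289.7, 3.5])]
[(0.92, [548.7, 184.0, 143.7])]
3564 273 317 111 207
```

View pics/w2.png

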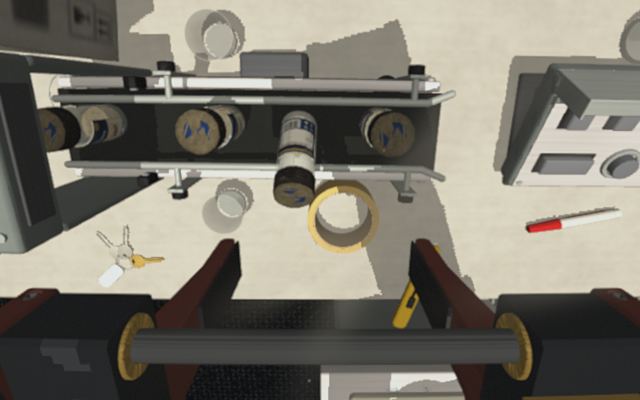

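```bash
cat > fit.py <<'E'
from h import *
from scipy.optimize import minimize
def proj(P,p,n):
    m=camera_model(n); K=np.array([[m["fx"],0,m["cx"]],[0,m["fy"],m["cy"]],[0,0,1]])
    Rc=p[0].T
    return cv2.projectPoints(np.array(P,float),cv2.Rodrigues(Rc)[0],-Rc@p[1],K,m["dist_coeffs"])[0][:,0]
def unproj(px,p,n,z):
    m=camera_model(n); K=np.array([[m["fx"],0,m["cx"]],[0,m["fy"],m["cy"]],[0,0,1]])
    u=cv2.undistortPoints(np.array(px,float).reshape(-1,1,2),K,m["dist_coeffs"])[:,0]
    d=np.c_[u,np.ones(len(u))]@p[0].T; return p[1]+d*((z-p[1][2])/d[:,2])[:,None]
a=np.linspace(0,2*np.pi,40,endpoint=False)
def cyl(foot,ax,r=20.5,h=105):
    ax=ax/np.linalg.norm(ax); e=np.cross(ax,[0,1,0]); e/=np.linalg.norm(e); f=np.cross(ax,e)
    c=r*(np.cos(a)[:,None]*e+np.sin(a)[:,None]*f); return np.r_[foot+c,foot+ax*h+c]
def axis(t,az): return np.array([-np.sin(t)*np.cos(az),np.sin(t)*np.sin(az),np.cos(t)])
def iou(par,views):
    s=0
    for n,p,m in views:
        H=cv2.convexHull(proj(cyl(par[:3],axis(par[3],par[4])),p,n).astype(np.float32))
        g=np.zeros(m.shape,np.uint8); cv2.fillConvexPoly(g,np.round(H*16).astype(int),1,shift=4)
        s+=(g.astype(bool)&m).sum()/(g.astype(bool)|m).sum()
    return s/len(views)
def fit(x0,views):
    best=max((minimize(lambda v:-iou(v,views),np.array(x0)+d,method="Nelder-Mead",options=dict(initial_simplex=np.array(x0)+d+np.vstack([np.zeros(5),np.diag([8,8,8,.15,.15])]),maxiter=400)) for d in (np.zeros(5),np.array([4,-4,3,-.1,.1]),np.array([-4,4,-3,.1,-.1]))),key=lambda r:-r.fun)
    return np.round(best.x,3),-best.fun
E
python3 - <<'E'
from fit import *
import pickle
V=[]
for n in("wrist","top","side"):
    im,p=snap(n); 
    r=outline_of("tipped_jar",n)
    if r and r[0]["confidence"]>.5: V.append((n,p,r[0]["mask"])); print(n,r[0]["confidence"],r[0]["mask"].sum())
pickle.dump(V,open("v.pkl","wb"))
x0=[578,183,72,.61,0]
print(fit(x0,V)); print(fit(x0,V[:1])); print(fit(x0,V[:2]))
p=V[0][1]
print(unproj([[150,100],[400,96],[150,167],[400,170]],p,"wrist",94))
E
```

```text
wrist 0.85 3490
top 0.55 59
side 0.97 470
(array([5.77134e+02, 1.80699e+02, 7.10490e+01, 6.42000e-01, 4.80000e-02]), np.float64(0.6031330449807836))
(array([5.75243e+02, 1.83547e+02, 5.40160e+01, 6.32000e-01, 4.00000e-03]), np.float64(0.979290780141844))Traceback (most recent call last):
  File "<stdin>", line 10, in <module>
  File "fit.py", line 24, in fit
    best=max((minimize(lambda v:-iou(v,views),np.array(x0)+d,method="Nelder-Mead",options=dict(initial_simplex=np.array(x0)+d+np.vstack([np.zeros(5),np.diag([8,8,8,.15,.15])]),maxiter=400)) for d in (np.zeros(5),np.array([4,-4,3,-.1,.1]),np.array([-4,4,-3,.1,-.1]))),key=lambda r:-r.fun)
  File "fit.py", line 24, in <genexpr>
    best=max((minimize(lambda v:-iou(v,views),np.array(x0)+d,method="Nelder-Mead",options=dict(initial_simplex=np.array(x0)+d+np.vstack([np.zeros(5),np.diag([8,8,8,.15,.15])]),maxiter=400)) for d in (np.zeros(5),np.array([4,-4,3,-.1,.1]),np.array([-4,4,-3,.1,-.1]))),key=lambda r:-r.fun)
              ~~~~~~~~^^^^^^^^^^^^^^^^^^^^^^^^^^^^^^^^^^^^^^^^^^^^^^^^^^^^^^^^^^^^^^^^^^^^^^^^^^^^^^^^^^^^^^^^^^^^^^^^^^^^^^
[... 277 characters left out ...]
 in <lambda>
    best=max((minimize(lambda v:-iou(v,views),np.array(x0)+d,method="Nelder-Mead",options=dict(initial_simplex=np.array(x0)+d+np.vstack([np.zeros(5),np.diag([8,8,8,.15,.15])]),maxiter=400)) for d in (np.zeros(5),np.array([4,-4,3,-.1,.1]),np.array([-4,4,-3,.1,-.1]))),key=lambda r:-r.fun)
                                 ~~~^^^^^^^^^
  File "fit.py", line 19, in iou
    H=cv2.convexHull(proj(cyl(par[:3],axis(par[3],par[4])),p,n).astype(np.float32))
                     ~~~~^^^^^^^^^^^^^^^^^^^^^^^^^^^^^^^^^^^^^^
  File "fit.py", line 4, in proj
    m=camera_model(n); K=np.array([[m["fx"],0,m["cx"]],[0,m["fy"],m["cy"]],[0,0,1]])
ValueError: time passes only in moves, steps and waits
```

```bash
sed -i 's/^from scipy.optimize.*/&\nCM={n:camera_model(n) for n in ("wrist","top","side")}/; s/m=camera_model(n); K/m=CM[n]; K/' fit.py
python3 - <<'E'
from fit import *
import pickle
V=pickle.load(open("v.pkl","rb"))
np.set_printoptions(suppress=True)
print(unproj([[150,100],[400,96],[150,167],[400,170]],V[0][1],"wrist",94).round(1))
plan([459,183,240],tilt(35),'pre')
E
```

```text
[[606.3 339.5  94. ]
 [609.5  73.   94. ]
 [533.4 350.2  94. ]
 [529.4  68.   94. ]]
pre row [-0.354, -0.149, 0.448] [-0.0, 1.167, 0.0] rows>= 4.1
```

```bash
python3 -m jog '-0.2 -0.08 0 0 0.25 0 -1;-0.36 -0.15 0.1 0 0.5 0 -1;-0.36 -0.15 0.3 0 0.75 0 -1;-0.36 -0.15 0.45 0 0.95 0 -1;-0.36 -0.15 0.45 0 0.95 0 -1;-0.36 -0.15 0.45 0 0.95 0 -1'
python3 - <<'E'
from fit import *
import pickle
V=pickle.load(open("v.pkl","rb"))
im,p=snap("wrist","w3.png"); r=outline_of("tipped_jar","wrist"); print([x["confidence"] for x in r])
V=[V[0],("wrist",p,r[0]["mask"])]; pickle.dump(V,open("v.pkl","wb"))
x0=[577,183,72,.61,0]
x,s=fit(x0,V); print(x.tolist(),s)
print(find(pinpoint,"tipped_jar","wrist",p))
print(find(pinpoint,"jar_a","wrist",p))
plan([459,183,240],tilt(35),'pre')
E
```

```text
t: 5.9
ee_pos: [456.0, 182.9, 238.1]
orientation: [3.045, 0.003, 0.768]
ft_force: [0.5, 0.3, -0.4]
width: 87.8
grasp_force: 0.0
[0.87]
[577.902, 181.62, 68.224, 0.583, 0.022] 0.9522041690261307
[(0.83, array([579.7, 185.9,  74.1]))]
[(0.89, array([573.8,  89.8,  64.1])), (0.68, array([578.7, 406.5,  62.3])), (0.58, array([579.6, 265.7,  60. ]))]
pre row [-0.003, 0.003, 0.004] [-0.001, 0.213, -0.002] rows>= 0.7
```

View pics/w3.png

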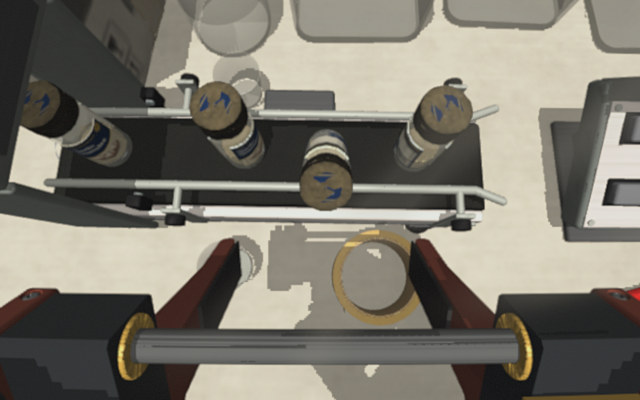

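```bash
python3 -m jog '0 0 0 0 0.21 0 -0.5;0 0 0 0 0.21 0 -0.5;0 0 0 0 0.21 0 -0.5;0 0 0 0 0.21 0 -0.5'; python3 -c "
from h import *
plan([496,183,187.5],tilt(35),'mid')
plan([531,183,137.5],tilt(35),'grasp')"
```

```text
t: 6.5
ee_pos: [465.5, 170.5, 254.5]
orientation: [-2.993, -0.021, -0.89]
ft_force: [0.3, -0.2, 0.8]
width: 66.1
grasp_force: 0.0
mid row [-0.055, -0.055, 0.365] [-0.043, 0.063, 0.013] rows>= 1.5
grasp row [-0.045, -0.048, 0.67] [-0.043, 0.063, 0.013] rows>= 2.7
```

```bash
python3 -m jog '0 0 0 0 0 0 -0.5;0 0 0 0 0 0 -0.5'; python3 -c "
from h import *
print(get_obs()['qpos'],get_obs()['qvel'])
plan([496,183,187.5],tilt(35),'mid')
plan([531,183,137.5],tilt(35),'grasp')"
```

```text
t: 6.7
ee_pos: [465.1, 170.5, 254.1]
orientation: [-2.993, -0.023, -0.89]
ft_force: [0.8, -1.6, 0.1]
width: 65.8
grasp_force: 0.0
[ 0.45854983  0.05332487  2.2297516  -0.6247435   0.38866859  2.54040634] [-4.21739006e-07 -1.68698019e-03  4.42900762e-03 -5.06502337e-03
 -1.35649555e-03 -1.34506416e-03]
mid row [-0.052, -0.055, 0.364] [-0.043, 0.063, 0.016] rows>= 1.5
grasp row [-0.042, -0.048, 0.669] [-0.043, 0.063, 0.016] rows>= 2.7
```

```bash
python3 -c "
from h import *
plan([504,183,234],tilt(15),'pre')"
```

```text
pre row [0.109, -0.057, 0.192] [-0.04, -0.604, 0.024] rows>= 2.1
```

```bash
python3 -m jog '0 0 0 0 -0.2 0 -0.5;0 0 0 0 -0.4 0 -0.5;0.11 -0.06 0.19 -0.04 -0.6 0.02 -0.5;0.11 -0.06 0.19 -0.04 -0.6 0.02 -0.5;0.11 -0.06 0.19 -0.04 -0.6 0.02 -0.5;0.11 -0.06 0.19 -0.04 -0.6 0.02 -0.5;0.11 -0.06 0.19 -0.04 -0.6 0.02 -0.5'; python3 -c "
from h import *
print(get_obs()['qpos'])
plan([504,183,234],tilt(15),'pre')
plan([530,183,137],tilt(15),'grasp')"
```

```text
t: 7.4
ee_pos: [502.8, 183.1, 235.3]
orientation: [3.114, 0.004, 0.416]
ft_force: [-0.1, 0.6, 0.5]
width: 66.0
grasp_force: 0.0
[ 0.380309    0.20577361  1.98812471 -0.15078499  0.7060508   2.05164875]
pre row [0.004, 0.001, 0.008] [0.0, -0.007, 0.005] rows>= 0.0
grasp row [0.002, 0.001, 0.51] [0.0, -0.007, 0.005] rows>= 2.0
```

```bash
python3 -m jog '0 0 0.12 0 0 0 -0.5;0 0 0.24 0 0 0 -0.5;0 0 0.36 0 0 0 -0.5;0 0 0.46 0 0 0 -0.5;0 0 0.51 0 0 0 -0.5;0 0 0.51 0 0 0 -0.5'
python3 - <<'E'
from h import *
print(get_obs()['qpos'])
im,p=snap("wrist","w4.png")
plan([530,183,137],tilt(15),'grasp')
E
```

```text
t: 8.0
ee_pos: [529.8, 183.1, 136.0]
orientation: [3.113, 0.003, 0.413]
ft_force: [-0.7, 0.1, -0.7]
width: 66.0
grasp_force: 0.0
[ 0.35972094  0.40388496  2.00260993 -0.19549534  0.49583411  2.08923915]
grasp row [-0.001, 0.001, -0.001] [0.001, -0.006, 0.004] rows>= 0.0
```

View pics/w4.png

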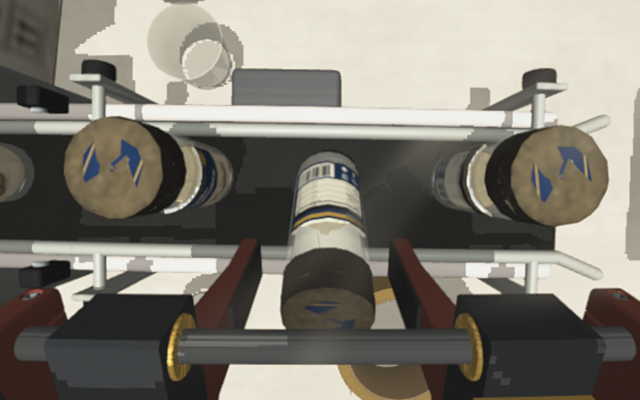

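```bash
python3 -m jog '0 0 0 0 0 0 0.5;0 0 0 0 0 0 0.5;0 0 0 0 0 0 0.5;0 0 0 0 0 0 0.5;0 0 0 0 0 0 0.5'
python3 - <<'E'
from h import *
o=get_obs(); p0=np.array(o["ee_pos"]); r0=R.from_rotvec(o["orientation"])
# jar held: foot centre rel. to TCP
foot=np.array([577.5,p0[1],71.5])
for name,fx,fz,dt in(("lift",577.5,86,0),("half",573,84,17.5),("up",570,76,35),("down",570,61.5,35)):
    Q=R.from_euler('y',dt,degrees=True); plan(np.array([fx,foot[1],fz])+Q.apply(p0-foot),Q*r0,name)
E
```

```text
t: 8.55
ee_pos: [530.9, 183.5, 136.6]
orientation: [3.114, 0.003, 0.415]
ft_force: [-0.6, 0.7, 2.9]
width: 40.6
grasp_force: 29.9
lift row [0.019, 0.0, -0.07] [0.0, 0.0, 0.0] rows>= 0.3
half row [0.114, 0.0, -0.091] [0.001, -0.583, 0.0] rows>= 2.0
up row [0.21, 0.0, -0.044] [0.002, -1.167, 0.0] rows>= 4.1
down row [0.191, 0.0, 0.026] [0.002, -1.167, 0.0] rows>= 4.1
```

```bash
python3 -m jog '0.02 0 -0.07 0 0 0 0.5;0.05 0 -0.08 0 -0.2 0 0.5;0.085 0 -0.09 0 -0.4 0 0.5;0.115 0 -0.09 0 -0.6 0 0.5;0.15 0 -0.08 0 -0.8 0 0.5;0.175 0 -0.07 0 -0.95 0 0.5;0.175 0 -0.07 0 -0.95 0 0.5;0.175 0 -0.07 0 -0.95 0 0.5'
python3 - <<'E'
from fit import *
o=get_obs();print(o["qpos"])
im,p=snap("wrist","w5.png")
r=outline_of("tipped_jar","wrist"); print([x["confidence"] for x in r])
x,s=fit([572,183,80,.12,0],[("wrist",p,r[0]["mask"])]); print(x.tolist(),s)
E
```

```text
t: 9.35
ee_pos: [560.3, 183.1, 157.8]
orientation: [3.119, 0.002, -0.365]
ft_force: [-0.9, -0.3, -1.3]
width: 40.6
grasp_force: 29.9
[0.26630645 0.56959013 1.61898064 0.0638716  1.17942858 1.80466116]
[0.72]
[565.532, 182.324, 69.145, 0.072, 0.255] 0.9520522799030766
```

View pics/w5.png

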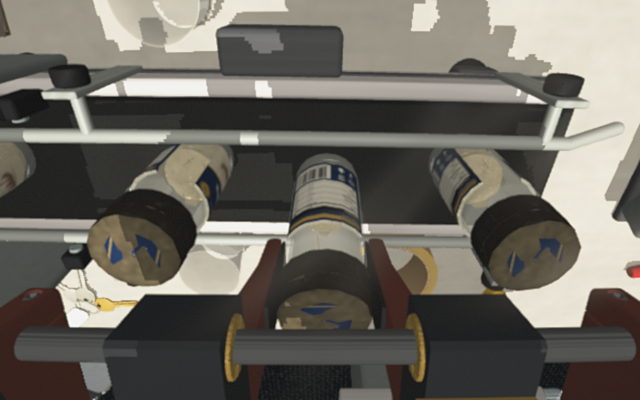

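Run:
```python
from h import *
o=get_obs(); p0=np.array(o["ee_pos"]); r0=R.from_rotvec(o["orientation"])
pg=np.array([530.9,183.5,136.6]); f=np.array([577.5,183.5,71.5])
foot=p0+R.from_euler('y',28.45,degrees=True).apply(f-pg); print(foot)
for name,fx,fz in(("up",570,76),("lo",570,66),("down",570,61)):
    Q=R.from_euler('y',6.5,degrees=True); plan(np.array([fx,foot[1],fz])+Q.apply(p0-foot),Q*r0,name)
```

```text
[569.51753843 183.20818791  79.02787378]
up row [0.049, 0.0, 0.001] [0.0, -0.217, -0.0] rows>= 0.8
lo row [0.061, 0.0, 0.049] [0.0, -0.217, -0.0] rows>= 0.8
down row [0.067, -0.0, 0.074] [0.0, -0.217, -0.0] rows>= 0.8
```

```bash
python3 -m jog '0.05 0 0 0 -0.22 0 0.5;0.05 0 0 0 -0.22 0 0.5;0.055 0 0.025 0 -0.22 0 0.5;0.061 0 0.049 0 -0.22 0 0.5;0.064 0 0.06 0 -0.22 0 0.5;0.064 0 0.06 0 -0.22 0 0.5;0.064 0 0.06 0 -0.22 0 0.5'
python3 - <<'E'
from h import *
im,p=snap("top"); print(find(pinpoint,"tipped_jar","top",p),find(pinpoint,"jar_a","top",p)); im,p=snap("side","s6.png"); print(find(pinpoint,"tipped_jar","side",p),find(pinpoint,"jar_a","side",p)); 
cv2.imwrite("pics/s6c.png",cv2.resize(im[150:310,170:370,::-1],None,fx=4,fy=3.75))
E
```

```text
t: 10.15
ee_pos: [570.2, 183.4, 144.4]
orientation: [3.093, 0.003, -0.543]
ft_force: [0.4, -0.6, -1.8]
width: 40.4
grasp_force: 29.9
[] [(0.76, array([577. ,  94.1,  60.6])), (0.49, array([582.1, 405.6,  59.1]))]
[(0.56, array([569.1, 185.5,  61.2]))] [(0.63, array([576. ,  91.4,  54.9])), (0.62, array([579.3, 405.2,  54.9])), (0.59, array([582. , 265.7,  57.9]))]
```

View pics/s6c.png

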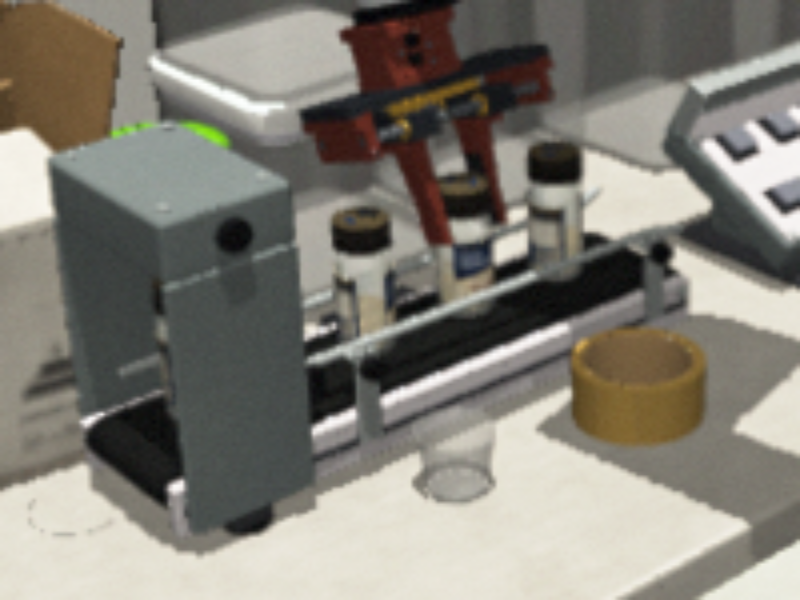

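```bash
python3 -m jog '0.002 0 0.01 0 0 0 0.5;0.002 0 0.01 0 0 0 0.5'; python3 -m jog '0.002 0 0.01 0 0 0 0.5;0.002 0 0.01 0 0 0 0.5'
```

```text
t: 10.65
ee_pos: [569.9, 183.3, 141.8]
orientation: [3.093, 0.003, -0.545]
ft_force: [-0.3, -0.2, -1.6]
width: 40.5
grasp_force: 29.9
t: 10.85
ee_pos: [570.1, 183.1, 140.6]
orientation: [3.093, 0.003, -0.543]
ft_force: [0.4, -0.3, 4.0]
width: 40.9
grasp_force: 29.9
```

```bash
python3 -m jog '0 0 0 0 0 0 0.0;0 0 0 0 0 0 -0.15;0 0 0 0 0 0 -0.3;0 0 0 0 0 0 -0.4;0 0 0 0 0 0 -0.4;0 0 0 0 0 0 -0.4'
python3 - <<'E'
from h import *
plan([570,183,250],tilt(-20),'raise')
im,p=snap("side","s7.png"); print(find(pinpoint,"tipped_jar","side",p),find(pinpoint,"jar_a","side",p));
E
```

```text
t: 11.45
ee_pos: [569.7, 183.4, 140.0]
orientation: [3.093, 0.003, -0.544]
ft_force: [0.4, 0.5, -0.5]
width: 61.4
grasp_force: 0.0
raise row [-0.186, 0.002, -0.517] [0.003, -0.001, 0.003] rows>= 2.2
[(0.71, array([570.3, 186.5,  57.5])), (0.68, array([579.4, 407.2,  56.1]))] [(0.75, array([576.9,  89.4,  53.1])), (0.7, array([586. , 263.9,  58.9])), (0.63, array([577.3, 403.1,  55.5]))]
```

```bash
python3 -m jog '-0.04 0 -0.1 0 0 0 -0.4;-0.08 0 -0.22 0 0 0 -0.4;-0.13 0 -0.36 0 0 0 -0.4;-0.18 0 -0.5 0 0 0 -0.4;-0.22 0 -0.6 0 0 0 -0.4;-0.22 0 -0.6 0 0 0 -0.4;-0.22 0 -0.6 0 0 0 -0.4'
python3 - <<'E'
from fit import *
im,p=snap("wrist","w8.png"); r=outline_of("tipped_jar","wrist"); print([x["confidence"] for x in r])
for q in r[:4]:
    ys,xs=np.nonzero(q["mask"]); print(xs.mean(),ys.mean())
print(find(pinpoint,"tipped_jar","wrist",p,4),find(pinpoint,"jar_a","wrist",p,4))
im,p=snap("top"); print(find(pinpoint,"tipped_jar","top",p,4))
plan([500,20,300],tilt(0),'go')
E
```

```text
t: 12.3
ee_pos: [569.3, 183.4, 267.6]
orientation: [3.093, 0.003, -0.543]
ft_force: [-0.2, 0.4, -0.8]
width: 61.7
grasp_force: 0.0
[0.8]
325.9182561307902 135.48751135331517
[(0.91, array([574.2, 188.8,  63.3]))] [(0.94, array([581.4, 264.9,  62.1])), (0.78, array([575.1,  91.2,  61.8])), (0.71, array([576.3, 406.2,  65.5]))]
[]
go row [-0.382, 0.816, -0.036] [0.003, 0.669, 0.003] rows>= 3.6
```

View pics/w8.png

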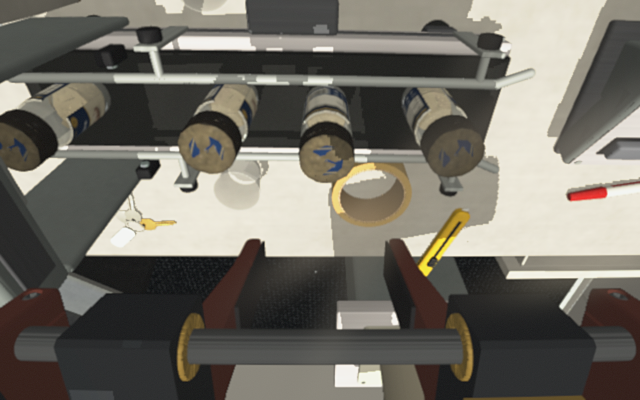

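```bash
python3 -m jog '-0.1 0.2 -0.04 0 0.22 0 0;-0.2 0.4 -0.04 0 0.44 0 0.5;-0.3 0.6 -0.04 0 0.67 0 1;-0.38 0.82 -0.04 0 0.67 0 1;-0.38 0.82 -0.04 0 0.67 0 1;-0.38 0.82 -0.04 0 0.67 0 1'; python3 -c "
from h import *
plan([460,-180,300],tilt(0),'go')"
```

```text
t: 13.2
ee_pos: [500.9, 18.7, 301.8]
orientation: [3.141, -0.001, 0.005]
ft_force: [0.3, 0.4, 0.4]
width: 17.0
grasp_force: 0.0
go row [-0.204, 0.993, 0.009] [0.001, -0.006, -0.001] rows>= 4.1
```

```bash
python3 -m jog '-0.05 0.24 0 0 0 0 1;-0.1 0.48 0 0 0 0 1;-0.15 0.72 0 0 0 0 1;-0.2 0.99 0 0 0 0 1;-0.2 0.99 0 0 0 0 1;-0.2 0.99 0 0 0 0 1;-0.2 0.99 0 0 0 0 1'
python3 - <<'E'
from fit import *
from scipy.optimize import least_squares
im,p=snap("wrist","w9.png")
np.set_printoptions(suppress=True)
K="left middle right bar round stop".split(); obs={}
for k in K:
    r=find(pinpoint,f"key_{k}_top","wrist",p,1); obs[k]=r; print(k,r)
print(find(pinpoint,"console","wrist",p,1)); print(get_obs()["width"],get_obs()["qpos"])
old=dict(left=[[584.1,-119.3,108.3],[588.2,-121.4,109.8],[586.7,-120.9,109.5]],middle=[[587.6,-167.1,108.6],[582.7,-167.7,111.4],[581.7,-171.3,106.7]],right=[[586.8,-223.2,111],[587.8,-225.3,109.3],[586,-225.1,111.1]],bar=[[531.2,-132.5,80.9],[530.1,-134.7,73.7]],round=[[524.7,-205.4,82.8],[524.6,-206.8,80.7],[529.8,-210.2,77.5]],stop=[[524.3,-269.8,92.1],[525.8,-279.8,86],[518.2,-274,89.3]])
s,c=np.sin(np.radians(28)),np.cos(np.radians(28))
pr=dict(left=12,middle=12,right=12,bar=12,round=14,stop=26)
D=[(k,np.array(o)) for k in K for o in old[k]+[list(x[1]) for x in obs[k] if x[0]>.4]*2]
def model(v,k):
    x,y,z,yaw,vm,uU,uL,vb,vr,vs=v
    u=uU if k in("left","middle","right") else uL
    w=dict(left=vm+52,middle=vm,right=vm-52,bar=vb,round=vr,stop=vs)[k]
    q=np.array([12+u*c-pr[k]*s,w,85+z+u*s+pr[k]*c])
    return np.array([x,y,0])+R.from_rotvec([0,0,yaw]).apply(q)
f=lambda v:np.concatenate([model(v,k)-o for k,o in D]+[[(v[0]-550)/2,(v[1]+198.5)/2,v[2]]])
r=least_squares(f,[550,-198.5,0,0,26,30,-30,65,-8,-75],loss="soft_l1",f_scale=3); print(r.x.round(3))
for k in K: print(k,model(r.x,k).round(1))
E
```

```text
t: 13.9
ee_pos: [462.0, -177.5, 301.1]
orientation: [3.142, 0.004, 0.003]
ft_force: [0.1, 0.4, 0.2]
width: 0.8
grasp_force: 0.0
left []
middle [(0.84, array([ 590.8, -168. ,  110. ]))]
right [(0.55, array([ 585.2, -222. ,  108.6]))]
bar [(0.59, array([ 528.1, -134.9,   80.1]))]
round [(0.64, array([ 527.5, -207.5,   81.6]))]
stop [(0.68, array([ 523.2, -270.7,   93.1]))]
[(0.79, array([ 551.2, -197.7,    3.4]))]
0.2635527513692072 [-0.39244513  0.15434201  1.8510859   0.0001099   1.13333193  1.17540251]
[ 551.943 -198.498   -0.908    0.001   27.831   31.764  -33.184   64.211
   -8.877  -73.59 ]
left [ 586.3 -118.6  109.6]
middle [ 586.3 -170.6  109.6]
right [ 586.4 -222.6  109.6]
bar [ 529.  -134.3   79.1]
round [ 528.1 -207.4   80.9]
stop [ 522.5 -272.1   91.5]
```

View pics/w9.png

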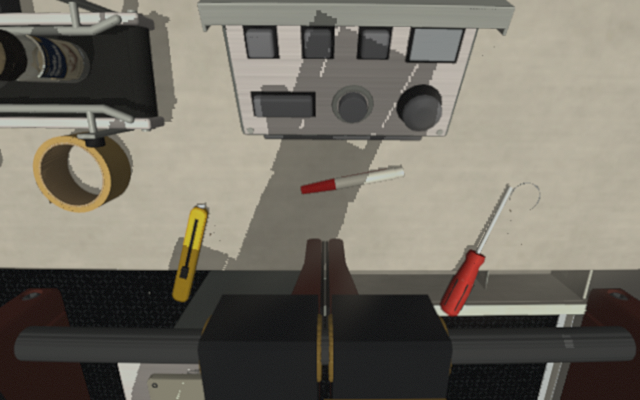

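Run:
```python
from fit import *
np.set_printoptions(suppress=True)
p=campose("wrist")
P=dict(left=[586.3,-118.6,109.6],right=[586.4,-222.6,109.6],bar=[529,-134.3,79.1],round=[528.1,-207.4,80.9])
print({k:proj([v],p,"wrist")[0].round(0).tolist() for k,v in P.items()})
print(unproj([[262,40],[375,41],[284,104],[353,104]],p,"wrist",109.6)[:2].round(1), unproj([[284,104],[353,105]],p,"wrist",80).round(1))
n=tilt(28).as_matrix()[:,2]
for k,v in P.items(): print(k,"TCP at tip 40mm off:",(np.array(v)-57*n).round(1))
plan(np.array(P["left"])-57*n,tilt(28),"left40")
```

```text
{'left': [259.0, 45.0], 'right': [375.0, 45.0], 'bar': [283.0, 109.0], 'round': [354.0, 110.0]}
[[ 590.4 -121.1  109.6]
 [ 589.9 -222.8  109.6]] [[ 533.7 -136.    80. ]
 [ 532.9 -206.8   80. ]]
left TCP at tip 40mm off: [ 559.5 -118.6  159.9]
right TCP at tip 40mm off: [ 559.6 -222.6  159.9]
bar TCP at tip 40mm off: [ 502.2 -134.3  129.4]
round TCP at tip 40mm off: [ 501.3 -207.4  131.2]
left40 row [0.489, -0.297, 0.71] [0.001, 0.928, 0.006] rows>= 3.6
```

```bash
python3 -c "
from h import *
plan([551.9,-120,177.6],tilt(28),'left60')"; python3 -m jog '0.1 -0.07 0.14 0 0.2 0 1;0.2 -0.14 0.28 0 0.4 0 1;0.3 -0.2 0.42 0 0.6 0 1;0.44 -0.29 0.6 0 0.8 0 1;0.45 -0.3 0.62 0 0.93 0 1;0.45 -0.3 0.62 0 0.93 0 1;0.45 -0.3 0.62 0 0.93 0 1'; python3 -c "
from h import *
print(get_obs()['qpos'])
plan([551.9,-120,177.6],tilt(28),'left60')
plan([588-.469*20,-120,109.6+.883*20],tilt(28),'left3')"
```

```text
left60 row [0.451, -0.29, 0.621] [0.001, 0.928, 0.006] rows>= 3.3
t: 15.0
ee_pos: [551.7, -118.7, 178.1]
orientation: [3.048, 0.003, 0.759]
ft_force: [0.1, -0.3, 0.5]
width: 0.6
grasp_force: 0.0
[-0.30674393  0.30016741  2.11415057  0.51078431  0.29445042  0.80379486]
left60 row [-0.001, 0.006, 0.003] [-0.0, 0.001, 0.004] rows>= 0.0
left3 row [-0.001, 0.006, 0.288] [-0.0, 0.001, 0.004] rows>= 1.2
```

```bash
python3 -m jog '0 0.006 0.1 0 0 0 1;0 0.006 0.2 0 0 0 1;0 0.006 0.26 0 0 0 1;0 0.006 0.28 0 0 0 1;0 0.006 0.28 0 0 0 1'; python3 -m jog '0 0 0.012 0 0 0 1;0 0 0.024 0 0 0 1;0 0 0.036 0 0 0 1;0 0 0.036 0 0 0 1'
```

```text
t: 15.5
ee_pos: [578.9, -120.2, 129.2]
orientation: [3.047, 0.003, 0.763]
ft_force: [0.4, 0.1, -0.3]
width: 0.5
grasp_force: 0.0
t: 15.9
ee_pos: [582.1, -120.2, 122.8]
orientation: [3.046, 0.003, 0.764]
ft_force: [1.3, 0.4, 4.9]
width: 0.4
grasp_force: 2.2
```

```bash
python3 -m jog '0 0 0.008 0 0 0 1;0 0 0.016 0 0 0 1;0 0 0.016 0 0 0 1'; python3 -c "
from h import *
o=get_obs();print(o['ft_force'],o['ft_force']@tilt(28).as_matrix()[:,2])"
```

```text
t: 16.2
ee_pos: [582.8, -120.2, 121.5]
orientation: [3.046, 0.003, 0.766]
ft_force: [-16.8, -0.6, 29.9]
width: 0.6
grasp_force: 17.0
[-16.77167602  -0.64859115  29.89147257] -34.266428706927485
```

```bash
python3 -m jog '0 0 -0.05 0 0 0 1;0 0 -0.15 0 0 0 1;0 0 -0.25 0 0 0 1;0 0 -0.33 0 0 0 1;0 0 -0.33 0 0 0 1;0 0 -0.33 0 0 0 1'; python3 -c "
from h import *
print(get_obs()['qpos'])
plan([551.9,-222.7,178],tilt(28),'right60')"
```

```text
t: 16.8
ee_pos: [551.7, -119.9, 177.4]
orientation: [3.047, 0.003, 0.761]
ft_force: [-0.4, 0.2, -0.9]
width: 0.6
grasp_force: 0.0
[-0.30933262  0.30196383  2.11488678  0.52079275  0.29183129  0.79145015]
right60 row [0.001, 0.514, -0.002] [0.0, -0.002, 0.004] rows>= 2.1
```

```bash
python3 -m jog '0 0.13 -0.03 0 0 0 1;0 0.26 -0.03 0 0 0 1;0 0.39 -0.03 0 0 0 1;0 0.514 0 0 0 0 1;0 0.514 0 0 0 0 1;0 0.514 0 0 0 0 1;0 0.514 0 0 0 0 1'; python3 -c "
from h import *
print(get_obs()['qpos'])
plan([551.9,-222.7,178],tilt(28),'right60')"
```

```text
t: 17.5
ee_pos: [551.5, -221.5, 176.7]
orientation: [-3.048, -0.004, -0.759]
ft_force: [0.1, 0.0, -0.3]
width: 0.5
grasp_force: 0.0
[-0.51711242  0.35094535  2.03467976  0.64441943  0.3981096   0.49711975]
right60 row [0.005, 0.006, -0.005] [-0.003, 0.001, 0.004] rows>= 0.0
```

```bash
python3 -m jog '0 0.005 0.1 0 0 0 1;0 0.005 0.2 0 0 0 1;0 0.005 0.26 0 0 0 1;0 0.005 0.28 0 0 0 1;0 0.005 0.28 0 0 0 1'; python3 -m jog '0 0 0.012 0 0 0 1;0 0 0.024 0 0 0 1;0 0 0.036 0 0 0 1;0 0 0.044 0 0 0 1;0 0 0.048 0 0 0 1;0 0 0.048 0 0 0 1'
```

```text
t: 18.0
ee_pos: [578.1, -222.5, 127.6]
orientation: [-3.048, -0.005, -0.759]
ft_force: [-0.5, 0.8, 0.1]
width: 0.6
grasp_force: 0.0
t: 18.6
ee_pos: [582.1, -223.2, 121.5]
orientation: [-3.047, -0.004, -0.763]
ft_force: [-17.8, 4.8, 25.4]
width: 0.3
grasp_force: 15.5
```

```bash
python3 -m jog '0 0 -0.05 0 0 0 1;0 0 -0.15 0 0 0 1;0 0 -0.25 0 0 0 1;0 0 -0.33 0 0 0 1;0 0 -0.33 0 0 0 1;0 0 -0.33 0 0 0 1'; python3 -c "
from h import *
plan([494.9,-135,150],tilt(28),'bar60')
plan([493.9,-207,151.5],tilt(28),'round60')"
```

```text
t: 19.2
ee_pos: [552.0, -224.1, 178.2]
orientation: [3.046, 0.003, 0.763]
ft_force: [-0.7, -1.0, -0.6]
width: 0.3
grasp_force: 0.0
bar60 row [-0.317, -0.446, -0.011] [0.002, -0.004, 0.004] rows>= 2.2
round60 row [-0.319, -0.086, -0.019] [0.002, -0.004, 0.004] rows>= 1.3
```

```bash
python3 -c "
from h import *
plan([503.2,-135,152.2],tilt(18),'bar60')"; python3 -m jog '-0.05 -0.1 -0.1 0 -0.1 0 1;-0.12 -0.22 -0.1 0 -0.2 0 1;-0.2 -0.33 -0.1 0 -0.33 0 1;-0.276 -0.446 -0.02 0 -0.33 0 1;-0.276 -0.446 -0.02 0 -0.33 0 1;-0.276 -0.446 -0.02 0 -0.33 0 1;-0.276 -0.446 -0.02 0 -0.33 0 1'; python3 -c "
from h import *
print(get_obs()['qpos'])
plan([503.2,-135,152.2],tilt(18),'bar60')"
```

```text
bar60 row [-0.276, -0.446, -0.001] [0.002, -0.337, 0.004] rows>= 2.1
t: 19.9
ee_pos: [501.9, -135.4, 155.7]
orientation: [3.101, 0.003, 0.497]
ft_force: [0.4, 0.7, 0.6]
width: 0.6
grasp_force: 0.0
[-0.34559833  0.30719773  2.11374854  0.25340593  0.4325757   1.00855704]
bar60 row [0.001, -0.002, 0.018] [0.001, -0.007, 0.003] rows>= 0.1
```

```bash
python3 -m jog '0 0 0.1 0 0 0 1;0 0 0.2 0 0 0 1;0 0 0.25 0 0 0 1;0 0 0.28 0 0 0 1;0 0 0.28 0 0 0 1'; python3 -m jog '0 0 0.01 0 0 0 1;0 0 0.02 0 0 0 1;0 0 0.03 0 0 0 1;0 0 0.04 0 0 0 1;0 0 0.04 0 0 0 1'
```

```text
t: 20.4
ee_pos: [518.6, -135.0, 101.9]
orientation: [3.102, 0.002, 0.495]
ft_force: [0.7, 0.3, 0.7]
width: 0.4
grasp_force: 0.0
t: 20.9
ee_pos: [521.6, -134.8, 95.0]
orientation: [3.101, 0.003, 0.497]
ft_force: [0.8, 0.2, 4.1]
width: 0.2
grasp_force: 1.5
```

```bash
python3 -m jog '0 0 0.008 0 0 0 1;0 0 0.016 0 0 0 1;0 0 0.016 0 0 0 1'
```

```text
t: 21.2
ee_pos: [522.7, -134.9, 91.9]
orientation: [3.101, 0.003, 0.498]
ft_force: [0.9, 0.3, 5.9]
width: 0.3
grasp_force: 2.3
```

Force is at about 5 N; a bit more to bottom it out.

```bash
python3 -m jog '0 0 0.006 0 0 0 1;0 0 0.012 0 0 0 1;0 0 0.012 0 0 0 1'
```

```text
t: 21.5
ee_pos: [523.3, -134.8, 91.0]
orientation: [3.1, 0.003, 0.499]
ft_force: [-9.1, 1.1, 25.6]
width: 0.5
grasp_force: 13.5
```

```bash
python3 -m jog '0 0 -0.05 0 0 0 1;0 0 -0.15 0 0 0 1;0 0 -0.25 0 0 0 1;0 0 -0.34 0 0 0 1;0 0.1 -0.34 0 0 0 1;0 0.22 -0.34 0 0 0 1;0 0.36 -0.34 0 0 0 1;0 0.36 -0.34 0 0 0 1'; python3 -m jog '0 0 0 0 0 0 1;0 0 0 0 0 0 1'; python3 -c "
from h import *
print(get_obs()['qpos'])
plan([502.2,-207,154.2],tilt(18),'round60')"
```

```text
t: 22.3
ee_pos: [501.8, -208.9, 154.0]
orientation: [3.101, -0.001, 0.496]
ft_force: [-1.3, 0.6, 1.2]
width: 0.6
grasp_force: 0.0
t: 22.5
ee_pos: [500.9, -205.7, 153.4]
orientation: [-3.102, -0.004, -0.493]
ft_force: [-0.4, 0.3, 0.0]
width: 0.6
grasp_force: 0.0
[-0.49103885  0.34396501  2.05963508  0.32349875  0.47970738  0.80914686]
round60 row [0.007, 0.007, -0.002] [-0.001, -0.002, 0.004] rows>= 0.0
```

```bash
python3 -m jog '0.005 0.006 0.1 0 0 0 1;0.005 0.006 0.2 0 0 0 1;0.005 0.006 0.25 0 0 0 1;0.005 0.006 0.27 0 0 0 1;0.005 0.006 0.27 0 0 0 1'; python3 -m jog '0 0 0.01 0 0 0 1;0 0 0.02 0 0 0 1;0 0 0.03 0 0 0 1;0 0 0.04 0 0 0 1;0 0 0.04 0 0 0 1'; python3 -m jog '0 0 0.006 0 0 0 1;0 0 0.012 0 0 0 1;0 0 0.012 0 0 0 1'
```

```text
t: 23.0
ee_pos: [519.2, -207.1, 102.5]
orientation: [-3.103, -0.004, -0.494]
ft_force: [1.0, -0.9, 0.9]
width: 0.5
grasp_force: 0.0
t: 23.5
ee_pos: [522.6, -208.1, 95.8]
orientation: [3.101, 0.003, 0.497]
ft_force: [1.0, 0.8, 5.3]
width: 0.2
grasp_force: 2.0
t: 23.8
ee_pos: [523.4, -208.2, 94.0]
orientation: [3.1, 0.003, 0.498]
ft_force: [-1.1, 2.8, 10.7]
width: 0.7
grasp_force: 5.2
```

```bash
python3 -m jog '0 0 0.005 0 0 0 1;0 0 0.005 0 0 0 1'; python3 -m jog '0 0 -0.05 0 0 0 1;0 0 -0.2 0 0 0 1;0 0 -0.4 0 0 0 1;0 0 -0.6 0 0 0 1;0 0 -0.7 0 0 0 1;0 0 -0.7 0 0 0 1;0 0 -0.7 0 0 0 1'
python3 - <<'E'
from h import *
im,p=snap("side","s10.png")
for t in("tipped_jar","jar_a","cup_1","tape_roll","marker_pen"): print(t,find(pinpoint,t,"side",p))
cv2.imwrite("pics/s10c.png",cv2.resize(im[130:310,170:430,::-1],None,fx=3,fy=3))
E
```

```text
t: 24.0
ee_pos: [523.6, -208.2, 93.8]
orientation: [3.1, 0.003, 0.499]
ft_force: [-5.8, 2.6, 20.5]
width: 0.8
grasp_force: 10.4
t: 24.7
ee_pos: [479.0, -207.7, 225.0]
orientation: [3.101, 0.003, 0.495]
ft_force: [0.3, 1.0, -0.3]
width: 0.4
grasp_force: 0.0
tipped_jar [(0.63, array([ 516. , -275.3,   91.8])), (0.57, array([568.6, 181.8,  60.8]))]
jar_a [(0.61, array([583.6, 267.3,  57.8])), (0.57, array([576.2,  90.8,  56.1])), (0.44, array([578.2, 405.7,  56.4]))]
cup_1 [(0.96, array([462.2, 279.4,  -1.7]))]
tape_roll [(0.69, array([451.1, 125. ,  -0.8]))]
marker_pen [(0.43, array([ 4.357e+02, -2.125e+02, -4.000e-01]))]
```

View pics/s10c.png

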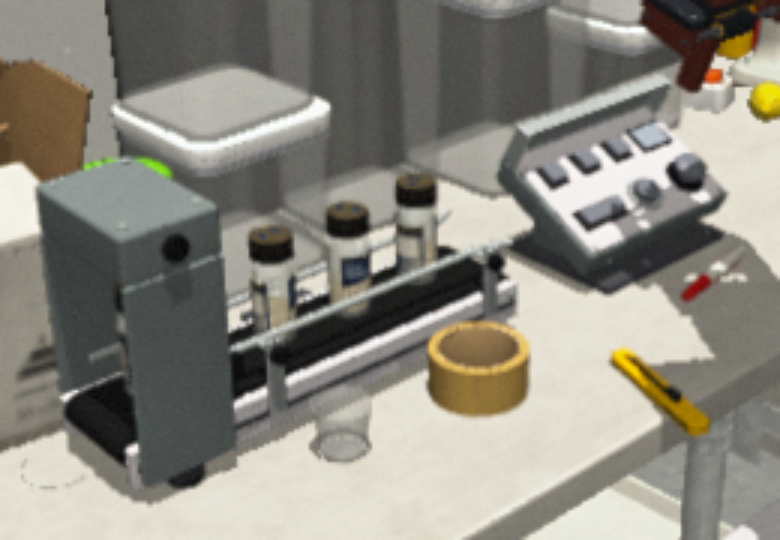

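The picture shows all three jars on the belt upright (the middle one at about pixel (348,258)), the keys up and the arm clear of everything.

```bash
python3 -c "
from workcell import *
print(close_job())"
```

```text
the job is handed in; nothing more can be done
None
```

The jar stands upright and free on the belt, the left, right, bar and round keys were each pressed fully down in that order and released, and the job is handed in; the hand-in returned no verdict.

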